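# Lift a rover wheel off its hook with the fork and set it in the roller saddle

## Task

The orange rover wheel's tyre has just been glued, so do not touch it with the gripper: use the yellow-handled lifting fork to lift the wheel up and off its hook, carry it on the fork and set it down gently, without dropping it or bearing down on it, squarely in the middle of the roller saddle on the blue jack. Then draw the fork out and stand it back on its blue mat. Leave everything else on the bench where it is.

Things in the scene. Friction and masses are not known exactly. Their poses are not given: they have to be found in the camera images.
- wheel: Orange wheel with a black rubber tyre, 120 mm outside diameter, 40 mm wide, with an open round bore of 56 mm diameter; 0.2 to 0.4 kg. Origin at its centre; its x axis is the wheel's axle line (y and z turn as the wheel rolls). It starts hung by its bore on the stand's hook, axle level and along the stand's x axis.
- stand: Fixed hook stand, grey base 12 mm thick, aluminium post. Origin on the bench below the middle of the hung wheel. Its steel hook is a level round rod, 10 mm thick, along the stand's x at y = 0, axis 193 mm above the bench, pointing to -x (robot side) from the post (front face at x = +75 mm, 36 mm wide, 237 mm high). Base: x -45 to 105 mm, y +-65 mm. Hung wheel's centre about 170 mm high.
- hook_end (a point): Top of the hook's upturned end: the rod turns up 34 mm to the robot side of the stand's origin, to 210 mm above the bench. The wheel must rise at least 13 mm from where it hangs to pass over it towards the stand's -x.
- fork: Loose lifting fork, 0.30 kg, standing on the mat, z up. Origin: centre of the underside of its dark heel block (30 x 56 x 26 mm in x, y, z). Two 8 mm round steel tines run along +x at y = +-16 mm, axis 6 mm above the underside, to x = 110 mm; their upturned ends top out 18 mm above the underside. The upright yellow handle (24 mm in x, 20 mm in y) reaches from 26 to 126 mm height.
- grip (a point): Place to pinch the fork's yellow handle from above, across its 20 mm (along the fork's y), firmly (80 N or more): over the fork's origin, 92 mm above its underside.
- tines (a point): Point midway between the two tines at the height of their axes, 65 mm ahead of the fork's origin: the wheel's middle is best carried here. The tines fit the bore together, one each side of the hook rod, and bear on the bore's upper wall when this point is about 19 mm above the wheel's centre.
- jack: Fixed blue jack (base 130 x 130 x 14 mm, origin under its centre) with a roller saddle: two grey rollers, 24 mm thick, 68 mm long, along the jack's x at y = +-38 mm. The tyre rests on both, wheel centre above the jack's origin, axle along its x. The saddle's height is not reported: seated, the wheel's centre is 121 to 166 mm above the bench. It holds the wheel's weight without sinking.
- mat: Fixed blue parking mat, 190 x 110 x 4 mm (x, y, z), origin at the centre of its underside on the bench. The fork starts on it with its heel about 30 mm to the robot side of the mat's centre.
- spare: Bystander: grey wheel with black tyre, 120 mm diameter, lying flat, 40 mm high; origin at its centre.
- glue: Bystander: small bottle with red cap, 40 mm diameter, 85 mm high; origin under its centre.
- jar: Bystander: glass jar with black lid, 54 mm diameter, 60 mm high; origin under its centre.
- driver: Bystander: screwdriver lying on the bench; origin under its middle, x along it.
- cup: Bystander: white mug, 76 mm diameter, 85 mm high; origin under its centre.
- wrench: Bystander: wrench lying on the bench; origin under its middle, x along it.
Things that resemble listed ones, but are neither listed nor needed, are in the scene too. What is shaped like the fork but purple is not meant. What is shaped like the wheel but green is not meant.

How it is judged:
By the outcome, as a careful person would: the job done as asked, in the order asked, and still so for the second after the job is handed in, with the robot touching nothing.
It also fails if it takes over 72 s, if anything falls off the work surface, if the arm or the gripper's body presses on something with over 40 N, if the wrist force passes 120 N, or if a joint passes its speed limit or range.

## Robot

A 6-joint arm with a two-finger parallel gripper is mounted at the origin on the work surface. World frame = base frame: x ahead of the robot, y to its left, z up, the work surface at z = 0. Lengths are in m, angles in rad, forces in N, time in s.
With the tool pointing down it reaches from about 0.25 to 0.775 m from the base axis. Payload 4 kg.
Tool frame: the origin (TCP) lies midway between the tips of the shut fingers; the grasp point (between the pads) lies behind it (arm.pinch_z is the z of the grasp point in the tool frame, in m); z points along the fingers, y is the line along which they close (so a half turn about z gives the same grasp; the last joint's range is limited). The gripper opens to 85 mm and grips with 20 to 120 N. Pads are 22 mm wide; open, the fingers measure 114 mm over their backs; the gripper's body (76 mm by 85 mm) begins 54 mm behind the grasp point. The pads swing forward as they close: fully open they stand 13 mm farther back than shut.
Start: joints at [1.061, 0.087, 1.371, -0, 1.684, -0.103], TCP at [0.218, 0.505, 0.231] pointing down, gripper open.
Joint ranges: [-3.1, 3.1], [-0.76, 2.03], [0.27, 2.55], [-1.08, 4.22], [0.17, 2.65], [-2.57, 2.57]. Speed limits (rad/s): [2.79, 2.79, 3.14, 3.14, 3.14, 3.14].

## Interface

Orientations are given as [roll, pitch, yaw] about the fixed x, y, z axes, in that order (R = Rz(yaw) Ry(pitch) Rx(roll)).
In Python, from plant import telemetry, vision, arm, nets gives the robot as it stands.
- The arm moves only by the tool jog_arm, never from a script. Its arguments are lists of equal length, an entry for each row: "slide": the shift along the tool's x, y, z in m, a list of three; "rotation": the turn, a rotation vector about the tool's x, y, z in degrees, a list of three; "claw": the finger opening in m, from 0 to 0.0854. In form: {"slide": [[tx, ty, tz], ...], "rotation": [[rx, ry, rz], ...], "claw": [claw, ...]}. A call has 1 to 20 rows; each row is the pose to reach, as a shift and turn from the pose commanded when the call began, along the tool's axes at that moment; what a row does not reach only later rows make up. A row lasts 1/10 s, in which the tool goes at most 50 mm and 8.59 degrees, less where a joint would pass 70% of its speed; a pose out of reach is approached as far as the arm can. A call with a gripper value outside its range is refused whole. The fingers move at their own pace and stop on an object; the grip force is fixed at half the most. Time passes only in rows, so rows that repeat a pose let the fingers close. It gives the time, the measured TCP pose, the force, the opening and the grip force at its end, in the units of the state.
- telemetry.observe(): the state, without advancing time (a new reading comes with each control period).
- vision.grab_frame(name): name is "scene" or "top" or "wrist"; returns (picture, depth): 480x640x3 uint8, red, green, blue; 480x640 float32, m along the optical axis (not along the pixel's ray), 0 where there is no reading.
- vision.camera_model(name): a dict with "fx", "fy", "cx", "cy" (pixels), "extrinsics" (4x4, takes a point from world to camera coordinates). Camera axes: x right, y up, looking along -z (the intrinsics and any distortion apply to the point x, -y, -z); pixel columns grow to the right and rows downward; lengths in m; the calibration is good to about 2 mm. A picture is of the moment at which its call begins: read the wrist's pose just before it. camera_model takes no time and is no camera call; for the wrist camera it gives the pose at the moment of the call.
- arm.hand_in(): hands the job in; it is judged then, once.
Trained networks look in the newest picture that a camera, given by its name, has taken for a name from the list of things; names that differ only in an ending like _2 or _b are one class to them, and where a whole thing is asked for, a point or a joint stands for the part that bears it (a point fixed in the world has none). Each returns a list of dicts, best first, with "score" (0 to 1); they miss things now and then, are a little off and sometimes report something else, mostly with a low value. They report only what shows in the picture. A call takes as long as a camera call. They do not tell look-alikes from the thing itself.
- nets.outline_of(camera, label): "pixels" (480x640 bool, what is visible of it) and "point" ([column, row] in pixels, amid what is visible of it).
The state is a dict: "time": time; "q": joint angles; "qvel": joint speeds; "joint_torque": joint torques, N m; "tcp_pos": TCP position; "eef_rot": TCP orientation; "wrist_force": force on the tool from outside, world axes, zero at the start; "ft_torque": the same for the moment, N m; "gripper_width": finger opening in m; "grasp_force": force on a finger pad.
Only numpy, scipy, OpenCV 4.12 (cv2) and the standard library are available. Lean on these libraries where they do the work, as an engineer would, in place of code of your own. Each camera call takes 0.05 s, during which the arm holds its last target. There are 200 camera calls.

## Working session

There is one attempt and no reset: what is moved stays moved. The work goes in short steps, Python scripts to look and compute and a tool call to move; the robot and the scene stay as the last step left them, time stands still between calls to the robot, and variables do not carry over. Pictures are saved under pics/ and viewed, at most 10 in all, crops included, and the job is handed in when it is done.

Besides the shell and the picture viewer there is one more tool, called as name(argument=value, ...) on one line, values as JSON. jog_arm: Moves the arm, as the interface text tells. Its arguments: {"type":"object","properties":{"slide":{"type":"array"},"rotation":{"type":"array"},"claw":{"type":"array"}},"required":["slide","rotation","claw"]}

```bash
mkdir -p pics; ls; cat > h.py <<'E'
import numpy as np, cv2
from plant import telemetry, vision, arm, nets
def grab(n):
    m=vision.camera_model(n); p,d=vision.grab_frame(n); return p,d,m
def world(d,m):
    v,u=np.mgrid[0:480,0:640]
    c=np.stack([(u-m['cx'])/m['fx']*d,-(v-m['cy'])/m['fy']*d,-d],-1)
    E=np.array(m['extrinsics']); R,t=E[:3,:3],E[:3,3]
    w=(c-t)@R
    w[d<=0]=np.nan
    return w
def save(n,p): cv2.imwrite(n,cv2.cvtColor(p,cv2.COLOR_RGB2BGR))
E
python3 - <<'E'
from h import *
print(arm.pinch_z, {k:v for k,v in telemetry.observe().items() if k in('tcp_pos','eef_rot','time')})
for n in('scene','top'):
    p,d,m=grab(n); save(f'pics/{n}.png',p); np.savez(f'{n}.npz',p=p,d=d,w=world(d,m))
    print(n,{k:(np.round(v,3).tolist()) for k,v in m.items() if not isinstance(v,str)})
    for l in['wheel','stand','fork','jack','mat']:
        for r in nets.outline_of(n,l)[:3]:
            print(n,l,round(r['score'],2),r['point'],np.round(np.nanmedian(world(d,m)[r['pixels']],0),3))
E
```

```text
pics
-0.0187 {'time': 0.0, 'tcp_pos': array([0.21736267, 0.50466763, 0.23011869]), 'eef_rot': array([-3.13935607e+00, -2.47723595e-04,  2.73480195e+00])}
scene {'fx': 542.958, 'fy': 542.958, 'cx': 315.732, 'cy': 245.506, 'extrinsics': [[0.345, 0.938, -0.015, -0.137], [-0.615, 0.238, 0.752, 0.185], [0.709, -0.25, 0.659, -1.591], [0.0, 0.0, 0.0, 1.0]]}
scene wheel 0.74 [333.8, 343.3] [ 0.693 -0.075  0.101]
scene wheel 0.66 [235.6, 314.7] [ 0.646 -0.235  0.201]
scene stand 0.82 [236.9, 385.9] [ 0.716 -0.255  0.012]
scene fork 0.66 [404.6, 183.3] [0.207 0.322 0.034]
scene fork 0.64 [319.7, 267.1] [0.437 0.    0.029]
scene jack 0.65 [448.6, 286.6] [0.605 0.239 0.016]
scene mat 0.75 [331.6, 290.1] [0.476 0.011 0.003]
top {'fx': 552.867, 'fy': 552.867, 'cx': 316.406, 'cy': 236.529, 'extrinsics': [[-0.028, -0.999, -0.02, 0.011], [0.987, -0.031, 0.156, -0.494], [-0.156, -0.016, 0.988, -1.533], [0.0, 0.0, 0.0, 1.0]]}
top wheel 0.74 [403.5, 171.0] [ 0.627 -0.234  0.211]
top wheel 0.62 [333.8, 175.9] [ 0.654 -0.06   0.108]
top stand 0.7 [396.9, 182.8] [ 0.642 -0.24   0.014]
top stand 0.27 [313.7, 258.1] [0.426 0.008 0.03 ]
top fork 0.81 [314.9, 255.8] [0.439 0.003 0.02 ]
top fork 0.72 [194.1, 346.4] [0.196 0.333 0.019]
top jack 0.95 [227.3, 208.5] [0.573 0.246 0.061]
top mat 0.98 [315.3, 247.1] [0.463 0.015 0.004]
top mat 0.29 [422.2, 311.8] [ 0.271 -0.293  0.021]
```

View pics/scene.png

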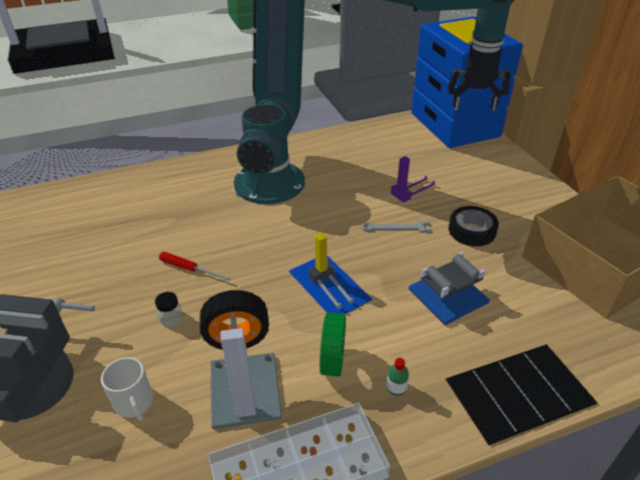

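View pics/top.png

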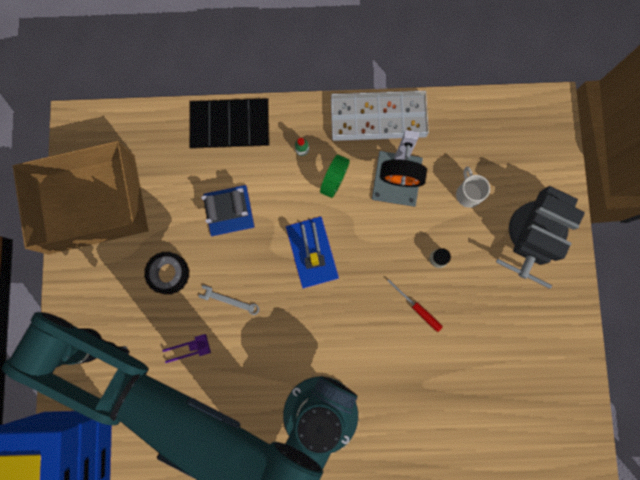

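The forks are yellow at scene (320,267), standing on the blue mat, and purple at (404,183). The wheels are orange at (235,320), on the hook, and green at (333,343). The yellow fork and the orange wheel fit the description by colour and place. The jack is at (448,287). I'll confirm in a crop and measure.

```bash
cat > m.py <<'E'
from h import *
def rect(pts):
    c,s,a=cv2.minAreaRect((pts[:,:2]*1000).astype(np.float32)); return np.round(c,1),np.round(s,1),round(a,1),len(pts)
S=np.load('scene.npz');T=np.load('top.npz')
for n,D in(('scene',S),('top',T)):
    p=D['p'].astype(int);w=D['w'];R,G,B=p[...,0],p[...,1],p[...,2]
    near=lambda x,y,r:(np.hypot(w[...,0]-x,w[...,1]-y)<r)
    z=w[...,2]
    y=(R>150)&(G>120)&(B<90)&near(.43,.01,.12)&(z>.02)
    print(n,'handle',np.round(np.nanmedian(w[y],0),4),rect(w[y&(z>.12)]) if (y&(z>.12)).any() else '', np.nanpercentile(z[y],[5,95]))
    blue=(B>R+60)&(B>G+30)
    print(n,'mat',rect(w[blue&near(.47,.01,.15)&(z<.02)]))
    f=near(.46,.01,.12)&~blue&~y&(z>.006)&(z<.035)&(abs(R-B)<40)
    print(n,'fork body',rect(w[f]))
    j=blue&near(.59,.24,.13)&(z<.04)&(z>.005); print(n,'jackbase',rect(w[j]),np.nanmedian(z[j]))
    r=near(.59,.24,.12)&(z>.04); print(n,'jacktop',rect(w[r]),np.nanpercentile(z[r],[5,50,90,98]))
    b=near(.67,-.24,.14)&(z>.006)&(z<.018)&(abs(R-B)<45); print(n,'base',rect(w[b]))
    q=near(.70,-.24,.12)&(z>.225)&(z<.25); print(n,'posttop',rect(w[q]) if q.sum()>4 else q.sum(), np.nanmean(w[q],0))
    o=near(.63,-.24,.12)&(z>.1)&(R>150)&(R>B+80)&(R>G+40); print(n,'orange',np.round(np.nanmedian(w[o],0),4))
    o=near(.64,-.24,.09)&(z>.19)&(z<.25)&(p.max(-1)<70); print(n,'tyre',rect(w[o]),np.nanpercentile(z[o],[50,98]))
a=S['p'][200:430,180:500]; b=T['p'][120:300,180:450]
a=cv2.resize(a,(640,460))[:, :]; b=cv2.resize(b,(690,460))
save('pics/crop.png',cv2.resize(np.hstack([a,b]),(800,277)) if 0 else cv2.resize(np.hstack([cv2.resize(S['p'][220:420,190:500],(400,258)),cv2.resize(T['p'][130:290,180:440],(400,258))]),(800,258)))
E
python3 m.py
```

```text
scene handle [0.4229 0.0007 0.128 ] (array([423.3,   2. ]), array([22. , 17.9]), 11.2, 54) [0.07833316 0.13067536]
scene mat (array([456.4,  11.4]), array([190.9, 109.8]), 13.4, 1812)
scene fork body (array([451. ,   7.3]), array([ 71.2, 178.7]), 85.4, 497)
scene jackbase (array([587.7, 249.4]), array([129.6, 130.3]), 10.5, 1532) 0.012730771868665523
scene jacktop (array([585.4, 251.9]), array([ 79. , 121.9]), 10.3, 1610) [0.05944809 0.0666918  0.08494581 0.08684979]
scene base (array([ 693.7, -246.9]), array([151.6, 229.8]), 89.1, 3484)
scene posttop (array([ 672.8, -245. ]), array([ 48.9, 117.9]), 83.4, 753) [ 0.67089875 -0.24730581  0.23043949]
scene orange [ 0.6338 -0.2231  0.147 ]
scene tyre (array([ 636.6, -240.1]), array([113.9,  41.9]), 79.3, 1347) [0.21976144 0.23036371]
top handle [0.4222 0.0025 0.1275] (array([424.5,   2.7]), array([22.2, 16.2]), 12.4, 51) [0.08355835 0.1332962 ]
top mat (array([456.3,  11.8]), array([187.3, 106.7]), 13.8, 1835)
top fork body (array([455.7,  12.3]), array([189.4, 111. ]), 13.2, 290)
top jackbase (array([584. , 251.3]), array([126.3, 126.6]), 10.5, 621) 0.013377968236214526
top jacktop (array([585.2, 252. ]), array([ 76.6, 117.4]), 9.8, 1120) [0.05960641 0.06814543 0.08635331 0.0899613 ]
top base (array([ 687.1, -233. ]), array([239.8, 197.9]), 37.6, 1072)
top posttop (array([ 671.9, -239.2]), array([121.6,  69.7]), 0.8, 396) [ 0.6613557  -0.24429676  0.23118456]
top orange [ 0.6246 -0.224   0.1481]
top tyre (array([ 639.8, -234.9]), array([111.7, 107.5]), 28.0, 709) [0.22161275 0.23344857]
```

View pics/crop.png

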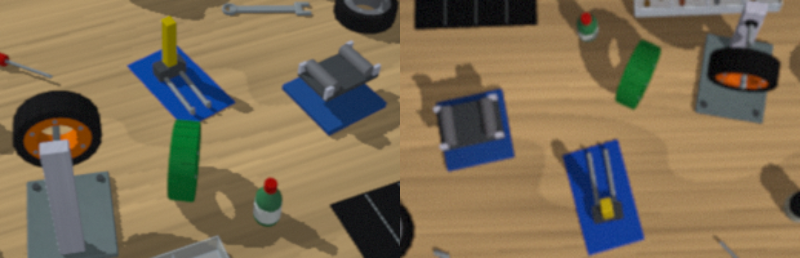

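The crop shows the yellow fork standing on the blue mat (left pane about (170,45), right pane about (605,205)). The orange wheel is on the stand's hook (left pane (55,130), right pane (743,68)). Both are the ones meant. Next I'll move to a viewing pose above the fork.

```bash
cat > g.py <<'E'
from h import *
from scipy.spatial.transform import Rotation as Ro
import sys
def go(p,yaw,pitch=0):
    s=telemetry.observe(); R=Ro.from_euler('xyz',s['eef_rot'])
    T=Ro.from_euler('xyz',[np.pi,0,np.radians(yaw)])*Ro.from_euler('y',pitch,degrees=True)
    print('slide',np.round(R.inv().apply(np.array(p)-s['tcp_pos']),4),'rot',np.round(np.degrees((R.inv()*T).as_rotvec()),2),
     'now',np.round(s['tcp_pos'],4),np.round(np.degrees(s['eef_rot']),2),'t',round(float(s['time']),2),'F',np.round(s['wrist_force'],1))
if __name__=='__main__': go(list(map(float,sys.argv[1:4])),float(sys.argv[4]))
E
python3 g.py .36 0 .33 12.5
```

```text
slide [-0.3306 -0.4076 -0.0987] rot [ 1.0000e-02 -1.0000e-02  1.4419e+02] now [0.2177 0.5051 0.2314] [179.99   0.   156.69] t 0.6 F [ 0.9  0.  -0.5]
```

jog_arm(slide=[[0,0,-0.04],[0,0,-0.08],[-0.03,-0.037,-0.0987],[-0.06,-0.074,-0.0987],[-0.09,-0.111,-0.0987],[-0.12,-0.148,-0.0987],[-0.15,-0.185,-0.0987],[-0.18,-0.222,-0.0987],[-0.21,-0.259,-0.0987],[-0.24,-0.296,-0.0987],[-0.27,-0.333,-0.0987],[-0.3,-0.37,-0.0987],[-0.3306,-0.4076,-0.0987],[-0.3306,-0.4076,-0.0987],[-0.3306,-0.4076,-0.0987],[-0.3306,-0.4076,-0.0987],[-0.3306,-0.4076,-0.0987],[-0.3306,-0.4076,-0.0987],[-0.3306,-0.4076,-0.0987],[-0.3306,-0.4076,-0.0987]], rotation=[[0,0,8],[0,0,16],[0,0,24],[0,0,32],[0,0,40],[0,0,48],[0,0,56],[0,0,64],[0,0,72],[0,0,80],[0,0,88],[0,0,96],[0,0,104],[0,0,112],[0,0,120],[0,0,128],[0,0,136],[0,0,144.2],[0,0,144.2],[0,0,144.2]], claw=[0.085,0.085,0.085,0.085,0.085,0.085,0.085,0.085,0.085,0.085,0.085,0.085,0.085,0.085,0.085,0.085,0.085,0.085,0.085,0.085])

```text
time: 2.6
tcp_pos: [0.3599, -0.0, 0.3301]
eef_rot: [3.142, -0.0, 0.221]
wrist_force: [0.4, -0.3, -0.4]
gripper_width: 0.0852
grasp_force: 0.0
```

```bash
python3 - <<'E'
from h import *
from g import go
p,d,m=grab('wrist'); w=world(d,m); np.savez('w1.npz',p=p,d=d,w=w); save('pics/w1.png',p)
E
python3 g.py .42 0 .20 12.5
```

```text
slide [0.0586 0.0131 0.1301] rot [ 0.   -0.02  0.14] now [ 0.3599 -0.      0.3301] [ 1.800e+02 -2.000e-02  1.264e+01] t 2.65 F [-0.3  0.9 -0.2]
```

View pics/w1.png

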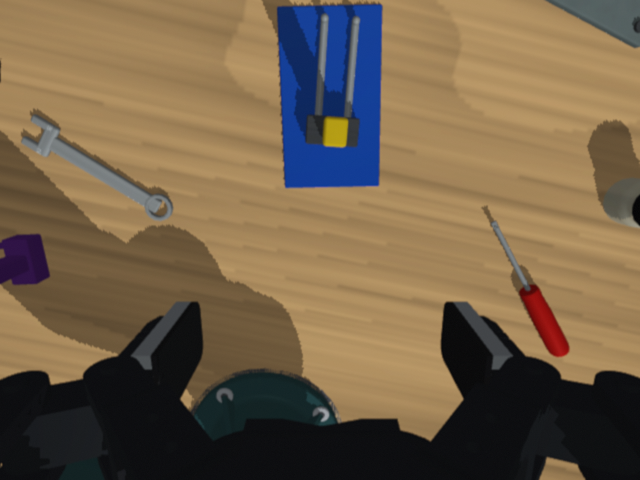

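The wrist view shows the yellow handle at (335,131), the dark heel around it, and the tines running up to (324,17) and (356,20). I'll measure the fork's pose.

```bash
python3 - <<'E'
from m import rect
from h import *
D=np.load('w1.npz');p=D['p'].astype(int);w=D['w'];z=w[...,2];R,G,B=[p[...,i] for i in range(3)]
near=np.hypot(w[...,0]-.46,w[...,1]-.01)<.12
top=near&(z>.115); print('handletop',rect(w[top]),np.nanmedian(z[top]))
heel=near&(z>.024)&(z<.036)&(p.max(-1)<80);print('heel',rect(w[heel]))
blue=(B>R+60)&(B>G+30)
print('mat',rect(w[near&blue&(z<.01)]))
t=near&~blue&(abs(R-B)<45)&(z>.007)&(z<.03)&(p.min(-1)>70)
v,u=np.nonzero(t)
for s,sel in(('L',u<340),('R',u>=340)):
    q=w[v[sel],u[sel]]; l=cv2.fitLine((q[:,:2]).astype(np.float32),cv2.DIST_HUBER,0,.001,.001).ravel(); 
    print(s,len(q),np.degrees(np.arctan2(l[1],l[0])),l[2:],np.nanmedian(q[:,2]),'y at x=.48',l[3]+(.48-l[2])*l[1]/l[0], q[:,0].max())
E
```

```text
scene handle [0.4229 0.0007 0.128 ] (array([423.3,   2. ]), array([22. , 17.9]), 11.2, 54) [0.07833316 0.13067536]
scene mat (array([456.4,  11.4]), array([190.9, 109.8]), 13.4, 1812)
scene fork body (array([451. ,   7.3]), array([ 71.2, 178.7]), 85.4, 497)
scene jackbase (array([587.7, 249.4]), array([129.6, 130.3]), 10.5, 1532) 0.012730771868665523
scene jacktop (array([585.4, 251.9]), array([ 79. , 121.9]), 10.3, 1610) [0.05944809 0.0666918  0.08494581 0.08684979]
scene base (array([ 693.7, -246.9]), array([151.6, 229.8]), 89.1, 3484)
scene posttop (array([ 672.8, -245. ]), array([ 48.9, 117.9]), 83.4, 753) [ 0.67089875 -0.24730581  0.23043949]
scene orange [ 0.6338 -0.2231  0.147 ]
scene tyre (array([ 636.6, -240.1]), array([113.9,  41.9]), 79.3, 1347) [0.21976144 0.23036371]
top handle [0.4222 0.0025 0.1275] (array([424.5,   2.7]), array([22.2, 16.2]), 12.4, 51) [0.08355835 0.1332962 ]
top mat (array([456.3,  11.8]), array([187.3, 106.7]), 13.8, 1835)
top fork body (array([455.7,  12.3]), array([189.4, 111. ]), 13.2, 290)
top jackbase (array([584. , 251.3]), array([126.3, 126.6]
[... 179 characters left out ...]
3. ]), array([239.8, 197.9]), 37.6, 1072)
top posttop (array([ 671.9, -239.2]), array([121.6,  69.7]), 0.8, 396) [ 0.6613557  -0.24429676  0.23118456]
top orange [ 0.6246 -0.224   0.1481]
top tyre (array([ 639.8, -234.9]), array([111.7, 107.5]), 28.0, 709) [0.22161275 0.23344857]
handletop (array([369.4,  -2.8]), array([105.4, 109.4]), 53.0, 57529) 0.4056668722788566
heel (array([425.5,   4.2]), array([29.5, 55.1]), 9.2, 784)
mat (array([455.3,  11.9]), array([188.9, 108.9]), 13.8, 14528)
L 588 8.426031 [0.49253175 0.03005221] 0.014675217699524526 y at x=.48 0.028195858 0.5338855189691604
R 631 8.618698 [ 0.49451655 -0.00189434] 0.014659298497105058 y at x=.48 -0.004094609 0.5385413826500793
```

The fork's origin is about (0.4255, 0.004), yaw about 8.7°. Before grasping I'll take close wrist views of the jack and the stand.

```bash
python3 g.py .47 .225 .33 10;python3 g.py .43 -.20 .42 -10.5; python3 g.py .4255 .004 .0773 8.7
```

```text
slide [ 0.1566 -0.1955  0.0002] rot [ 0.   -0.02  2.64] now [ 0.3599 -0.      0.3301] [ 1.800e+02 -2.000e-02  1.264e+01] t 2.65 F [-0.3  0.9 -0.2]
slide [ 0.0246  0.2105 -0.0899] rot [-0.000e+00 -2.000e-02  2.314e+01] now [ 0.3599 -0.      0.3301] [ 1.800e+02 -2.000e-02  1.264e+01] t 2.65 F [-0.3  0.9 -0.2]
slide [0.0648 0.0104 0.2528] rot [ 0.   -0.02  3.94] now [ 0.3599 -0.      0.3301] [ 1.800e+02 -2.000e-02  1.264e+01] t 2.65 F [-0.3  0.9 -0.2]
```

jog_arm(slide=[[0.03,-0.04,0],[0.063,-0.08,0],[0.095,-0.12,0],[0.127,-0.16,0],[0.157,-0.196,0],[0.157,-0.196,0],[0.157,-0.196,0]], rotation=[[0,0,2.6],[0,0,2.6],[0,0,2.6],[0,0,2.6],[0,0,2.6],[0,0,2.6],[0,0,2.6]], claw=[0.085,0.085,0.085,0.085,0.085,0.085,0.085])

```text
time: 3.35
tcp_pos: [0.4709, 0.2261, 0.3287]
eef_rot: [3.141, 0.003, 0.176]
wrist_force: [-0.6, -0.1, 0.6]
gripper_width: 0.0849
grasp_force: 0.0
```

```bash
sed -i 's/^S=np.load.*/if __name__!="__main__": raise SystemExit/' m.py; cat >> h.py <<'E'
def rect(pts):
    c,s,a=cv2.minAreaRect((pts[:,:2]*1000).astype(np.float32)); return np.round(c,1),np.round(s,1),round(a,1),len(pts)
E
python3 - <<'E'
from h import *
p,d,m=grab('wrist'); w=world(d,m); np.savez('w2.npz',p=p,d=d,w=w)
p=p.astype(int);z=w[...,2];R,G,B=[p[...,i] for i in range(3)]
near=np.hypot(w[...,0]-.585,w[...,1]-.252)<.12
blue=(B>R+50)&(B>G+25)
b=near&blue&(z>.006)&(z<.02);print('base',rect(w[b]),np.nanmedian(z[b]))
for lo,hi in((.025,.05),(.05,.06),(.06,.07),(.07,.08),(.08,.085),(.085,.1)):
    q=near&(z>lo)&(z<hi); print(lo,hi,rect(w[q]) if q.sum()>5 else 0)
yaw=np.radians(10.2);x=(w[...,0]-.5855);y=(w[...,1]-.252)
a=x*np.cos(yaw)+y*np.sin(yaw);c=-x*np.sin(yaw)+y*np.cos(yaw)
for k in range(-62,63,4):
    q=near&(abs(a)<.025)&(abs(c-k/1000)<.002)
    print(k,np.round(np.nanmedian(z[q])*1000,1),end='; ')
print()
for k in range(-56,57,4):
    q=near&(abs(abs(c)-.038)<.01)&(abs(a-k/1000)<.002)
    print(k,np.round(np.nanpercentile(z[q],90)*1000,1) if q.any() else 0,end='; ')
E
python3 g.py .43 -.20 .42 -10.5
```

```text
base (array([584.9, 252.1]), array([128.1, 128.2]), 10.0, 4957) 0.014987346478501602
0.025 0.05 0
0.05 0.06 0
0.06 0.07 (array([585.5, 252.3]), array([ 75.3, 116.2]), 10.0, 6156)
0.07 0.08 (array([585.2, 252.5]), array([ 72.7, 116. ]), 9.4, 369)
0.08 0.085 (array([586. , 252.2]), array([ 73.9, 116.2]), 10.1, 1511)
0.085 0.1 (array([585.6, 252.1]), array([ 73.5, 115.5]), 10.0, 2922)
-62 nan; -58 65.7; -54 66.4; -50 76.9; -46 84.6; -42 87.2; -38 88.0; -34 87.3; -30 85.0; -26 76.4; -22 66.3; -18 66.3; -14 66.2; -10 66.3; -6 66.3; -2 66.3; 2 66.3; 6 66.3; 10 66.4; 14 66.3; 18 66.3; 22 66.3; 26 67.3; 30 84.4; 34 87.2; 38 88.1; 42 87.3; 46 84.9; 50 79.6; 54 66.2; 58 65.7; 62 nan; 
-56 15.9; -52 16.1; -48 15.9; -44 15.9; -40 16.0; -36 83.1; -32 88.2; -28 88.4; -24 88.5; -20 88.3; -16 88.4; -12 88.3; -8 88.6; -4 88.4; 0 88.6; 4 88.5; 8 88.4; 12 88.4; 16 88.4; 20 88.5; 24 88.5; 28 88.5; 32 88.2; 36 85.4; 40 0; 44 0; 48 16.4; 52 16.1; 56 16.4; slide [-0.1139  0.4117 -0.0899] rot [ 0.05  0.06 20.48] now [0.4707 0.2252 0.3297] [1.7996e+02 7.0000e-02 9.9800e+00] t 3.4 F [ 0.1 -0.6  0.4]
  return np.nanmean(a, axis, out=out, keepdims=keepdims)
```

Jack: centre (0.5854, 0.2522), yaw 10.0°. The roller tops are at 0.087, so the seated wheel centre is about 0.136, which lies inside the 121–166 mm range. Now the stand.

jog_arm(slide=[[-0.012,0.04,-0.01],[-0.024,0.08,-0.02],[-0.036,0.12,-0.03],[-0.048,0.16,-0.04],[-0.06,0.2,-0.05],[-0.072,0.24,-0.06],[-0.084,0.28,-0.07],[-0.096,0.33,-0.08],[-0.105,0.37,-0.09],[-0.114,0.412,-0.09],[-0.114,0.412,-0.09],[-0.114,0.412,-0.09]], rotation=[[0,0,2],[0,0,4],[0,0,6],[0,0,8],[0,0,10],[0,0,12],[0,0,14],[0,0,16],[0,0,18],[0,0,20.5],[0,0,20.5],[0,0,20.5]], claw=[0.085,0.085,0.085,0.085,0.085,0.085,0.085,0.085,0.085,0.085,0.085,0.085])

```text
time: 4.6
tcp_pos: [0.4277, -0.2013, 0.4205]
eef_rot: [-3.142, -0.001, -0.189]
wrist_force: [0.6, 0.6, 0.6]
gripper_width: 0.0852
grasp_force: 0.0
```

```bash
python3 - <<'E'
from h import *
p,d,m=grab('wrist'); w=world(d,m); np.savez('w3.npz',p=p,d=d,w=w); save('pics/w3.png',p)
p=p.astype(int);z=w[...,2];R,G,B=[p[...,i] for i in range(3)]
near=np.hypot(w[...,0]-.66,w[...,1]+.245)<.13
b=near&(z>.008)&(z<.019)&(abs(R-B)<40);print('base',rect(w[b]),np.nanmedian(z[b]))
for lo,hi in((.17,.19),(.19,.2),(.2,.212),(.212,.222),(.222,.228),(.228,.235),(.235,.25)):
    q=near&(z>lo)&(z<hi); print(lo,hi,rect(w[q]) if q.sum()>5 else 0,np.round(np.nanmean(w[q],0),4))
E
python3 g.py .4255 .004 .16 8.7
```

```text
base (array([ 616.2, -236.1]), array([130.2,  52. ]), 79.0, 4850) 0.013078589247444854
0.17 0.19 0 [nan nan nan]
0.19 0.2 0 [nan nan nan]
0.2 0.212 0 [nan nan nan]
0.212 0.222 0 [nan nan nan]
0.222 0.228 0 [nan nan nan]
0.228 0.235 0 [nan nan nan]
0.235 0.25 0 [nan nan nan]
slide [-0.0407 -0.2003  0.2607] rot [ 1.000e-02 -6.000e-02 -1.939e+01] now [ 0.4281 -0.2003  0.4207] [ 1.800e+02 -6.000e-02 -1.069e+01] t 4.65 F [0.5 1.4 0.4]<stdin>:7: RuntimeWarning: Mean of empty slice
```

View pics/w3.png

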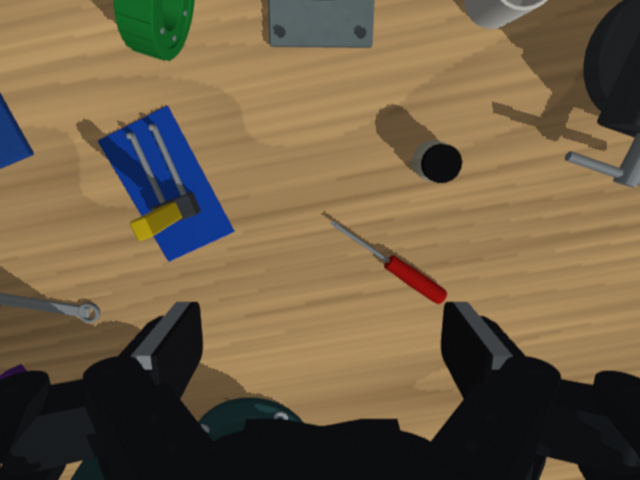

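The view shows the stand's base front edge at (270–373, 45). The wheel itself is out of view above it. I'll move forward 0.12 m to see the wheel and hook.

jog_arm(slide=[[0.04,0,0],[0.08,0,0],[0.12,0,0],[0.12,0,0],[0.12,0,0]], rotation=[[0,0,0],[0,0,0],[0,0,0],[0,0,0],[0,0,0]], claw=[0.085,0.085,0.085,0.085,0.085])

```text
time: 5.15
tcp_pos: [0.5477, -0.2209, 0.4188]
eef_rot: [-3.141, 0.003, -0.182]
wrist_force: [-0.1, -0.2, 0.1]
gripper_width: 0.0851
grasp_force: 0.0
```

```bash
python3 - <<'E'
from h import *
p,d,m=grab('wrist'); w=world(d,m); np.savez('w4.npz',p=p,d=d,w=w)
p=p.astype(int);z=w[...,2];R,G,B=[p[...,i] for i in range(3)]
near=np.hypot(w[...,0]-.66,w[...,1]+.245)<.13
b=near&(z>.008)&(z<.019)&(abs(R-B)<40);print('base',rect(w[b]),np.nanmedian(z[b]))
yaw=np.radians(-11);x=w[...,0]-.635;y=w[...,1]+.24
a=x*np.cos(yaw)+y*np.sin(yaw);c=-x*np.sin(yaw)+y*np.cos(yaw)
t=near&(z>.17)&(z<.26)&(p.max(-1)<90)&(abs(a)<.035); print('tyre',rect(w[t]),np.nanpercentile(z[t],[50,99]))
t2=t&(z>.222);print('tyretop',rect(w[t2]))
s=t2&(abs(a)<.03); 
# circle fit of (c,z) on tread
s=t&(abs(a)<.015); A=np.c_[2*c[s],2*z[s],np.ones(s.sum())]; r=np.linalg.lstsq(A,c[s]**2+z[s]**2,rcond=None)[0]; print('circle c,z,r',r[:2],np.sqrt(r[2]+r[0]**2+r[1]**2))
print('a extent',np.nanpercentile(a[t2],[1,50,99]),'c',np.nanpercentile(c[t2],[1,50,99]))
h=near&(abs(c)<.012)&(a>-.06)&(a<-.025)&(z>.15); print('hook',h.sum(),[np.round(np.nanpercentile(v[h],[2,50,98]),4) for v in(a,c,z)])
q=near&(a>.05)&(z>.2); print('post',q.sum(),[np.round(np.nanpercentile(v[q],[2,50,98]),4) for v in(a,c,z)] if q.any() else 0)
E
python3 g.py .4255 .004 .16 8.7
```

```text
base (array([ 664.7, -245.5]), array([130.2, 149.4]), 78.6, 5889) 0.013031175599206942
tyre (array([ 635.7, -239.4]), array([ 67.2, 121.9]), 2.6, 7154) [0.22468028 0.23265243]
tyretop (array([ 634.5, -240. ]), array([70.5, 40.1]), 78.6, 4246)
circle c,z,r [0.00032547 0.1711651 ] 0.06012052460711967
a extent [-0.02014567 -0.00016264  0.01877974] c [-0.03237891  0.00063995  0.03322535]
hook 184 [array([-0.0382, -0.0315, -0.0251]), array([-0.0042,  0.0003,  0.0054]), array([0.1949, 0.2077, 0.2114])]
post 239 [array([0.0554, 0.0714, 0.075 ]), array([-0.0138, -0.0001,  0.0095]), array([0.2001, 0.2032, 0.206 ])]
slide [-0.1603 -0.199   0.2605] rot [-1.000e-02  1.000e-02 -1.919e+01] now [ 0.5469 -0.221   0.4205] [-1.7999e+02  1.0000e-02 -1.0490e+01] t 5.2 F [ 0.6 -0.3  0.3]
```

Wheel and stand: origin (0.635, −0.240), yaw −11.3°, wheel centre z 0.171, tyre radius 60.1 mm. The measurements agree with each other. Now to the fork.

jog_arm(slide=[[-0.03,-0.035,0],[-0.06,-0.075,0.03],[-0.09,-0.11,0.06],[-0.12,-0.145,0.1],[-0.145,-0.18,0.14],[-0.1603,-0.199,0.18],[-0.1603,-0.199,0.22],[-0.1603,-0.199,0.26],[-0.1603,-0.199,0.285],[-0.1603,-0.199,0.315],[-0.1603,-0.199,0.343],[-0.1603,-0.199,0.343],[-0.1603,-0.199,0.343]], rotation=[[0,0,-4],[0,0,-8],[0,0,-12],[0,0,-16],[0,0,-19.2],[0,0,-19.2],[0,0,-19.2],[0,0,-19.2],[0,0,-19.2],[0,0,-19.2],[0,0,-19.2],[0,0,-19.2],[0,0,-19.2]], claw=[0.085,0.085,0.085,0.085,0.085,0.085,0.085,0.085,0.085,0.085,0.085,0.085,0.085])

```text
time: 6.5
tcp_pos: [0.4262, 0.003, 0.0787]
eef_rot: [3.141, -0.003, 0.15]
wrist_force: [-0.1, 0.1, -0.0]
gripper_width: 0.0853
grasp_force: 0.0
```

```bash
python3 g.py .4255 .004 .0773 8.7
```

```text
slide [-0.0005 -0.0011  0.0014] rot [ 0.04 -0.15 -0.09] now [0.4262 0.003  0.0787] [ 1.7996e+02 -1.5000e-01  8.6100e+00] t 6.5 F [-0.1  0.1 -0. ]
```

jog_arm(slide=[[0,-0.0005,0.001],[0,-0.0005,0.001],[0,-0.0005,0.001],[0,-0.0005,0.001],[0,-0.0005,0.001],[0,-0.0005,0.001],[0,-0.0005,0.001],[0,-0.0005,0.001],[0,-0.0005,0.001],[0,-0.0005,0.001]], rotation=[[0,0,0],[0,0,0],[0,0,0],[0,0,0],[0,0,0],[0,0,0],[0,0,0],[0,0,0],[0,0,0],[0,0,0]], claw=[0.06,0.04,0.02,0.01,0.005,0.0,0.0,0.0,0.0,0.0])

```text
time: 7.5
tcp_pos: [0.4268, 0.0034, 0.0766]
eef_rot: [3.141, -0.001, 0.15]
wrist_force: [0.4, 0.1, 5.0]
gripper_width: 0.0197
grasp_force: 59.7
```

```bash
python3 g.py .4255 .004 .24 8.7
```

```text
slide [-0.001  -0.0008 -0.1634] rot [ 0.01 -0.08 -0.11] now [0.4268 0.0034 0.0766] [ 1.7999e+02 -8.0000e-02  8.5900e+00] t 7.5 F [0.4 0.1 5. ]
```

```bash
python3 g.py .4683 -.2067 .2327 -11.3
```

```text
slide [ 0.0098  0.2139 -0.156 ] rot [-1.000e-02 -8.000e-02  1.989e+01] now [0.4268 0.0034 0.0766] [ 1.7999e+02 -8.0000e-02  8.5900e+00] t 7.5 F [0.4 0.1 5. ]
```

jog_arm(slide=[[0,0,-0.01],[0,0,-0.03],[0,0,-0.06],[0,0,-0.09],[0,0,-0.12],[0,0,-0.145],[0,0,-0.156],[0,0,-0.156]], rotation=[[0,0,0],[0,0,0],[0,0,0],[0,0,0],[0,0,0],[0,0,0],[0,0,0],[0,0,0]], claw=[0,0,0,0,0,0,0,0])

```text
time: 8.3
tcp_pos: [0.4267, 0.0032, 0.2329]
eef_rot: [3.141, -0.002, 0.15]
wrist_force: [0.8, 0.5, -3.1]
gripper_width: 0.0195
grasp_force: 59.0
```

```bash
python3 g.py .4683 -.2067 .2327 -11.3; python3 -c "
from plant import telemetry as t;s=t.observe();print(s['gripper_width'],s['grasp_force'],s['ft_torque'])"
```

```text
slide [0.0098 0.2138 0.0004] rot [ 1.000e-02 -1.100e-01  1.989e+01] now [0.4267 0.0032 0.2329] [ 1.7997e+02 -1.1000e-01  8.5900e+00] t 8.3 F [ 0.8  0.5 -3.1]
0.0194512288401185 58.98748219013214 [-0.05735512  0.0310576  -0.00753456]
```

jog_arm(slide=[[0.001,0.015,0],[0.002,0.04,0],[0.003,0.075,0],[0.005,0.11,0],[0.007,0.145,0],[0.009,0.18,0],[0.01,0.205,0],[0.0098,0.2138,0],[0.0098,0.2138,0],[0.0098,0.2138,0]], rotation=[[0,0,1.5],[0,0,4],[0,0,7],[0,0,10],[0,0,14],[0,0,17],[0,0,19],[0,0,19.9],[0,0,19.9],[0,0,19.9]], claw=[0,0,0,0,0,0,0,0,0,0])

```text
time: 9.3
tcp_pos: [0.4674, -0.2054, 0.2307]
eef_rot: [-3.14, 0.003, -0.196]
wrist_force: [-0.2, -0.1, -3.5]
gripper_width: 0.0192
grasp_force: 59.4
```

```bash
python3 - <<'E'
from h import *
p,d,m=grab('wrist'); w=world(d,m); np.savez('w5.npz',p=p,d=d,w=w); save('pics/w5.png',p)
p2,d2,m2=grab('top');np.savez('t5.npz',p=p2,d=d2,w=world(d2,m2))
p=p.astype(int);z=w[...,2]
yaw=np.radians(-11.3);x=w[...,0]-.635;y=w[...,1]+.24
a=x*np.cos(yaw)+y*np.sin(yaw);c=-x*np.sin(yaw)+y*np.cos(yaw)
for s in(1,-1):
  for lo,hi in((-.15,-.13),(-.13,-.11),(-.11,-.09),(-.09,-.075),(-.07,-.05)):
    q=(a>lo)&(a<hi)&(c*s>.005)&(c*s<.03)&(z>.14)&(z<.2)
    print(s,lo,q.sum(),[np.round(np.nanpercentile(v[q],[5,50,95])*1000,1) for v in(a,c,z)] if q.sum()>3 else '')
E
python3 g.py .4683 -.2067 .2327 -11.3
```

```text
1 -0.15 593 [array([-149. , -139.6, -130.9]), array([13.9, 17.4, 21.1]), array([166. , 168.2, 169.6])]
1 -0.13 622 [array([-129. , -119.7, -111.3]), array([14.1, 17.5, 21.1]), array([166.2, 168.2, 169.6])]
1 -0.11 687 [array([-109. ,  -99.9,  -91.1]), array([14.1, 17.5, 21.1]), array([165.8, 168.1, 169.6])]
1 -0.09 547 [array([-89.3, -82.2, -75.7]), array([14.1, 17.5, 21.2]), array([165.9, 168.1, 169.6])]
1 -0.07 437 [array([-69.5, -65.6, -60.9]), array([14.1, 17.3, 20.8]), array([166.6, 174.3, 177. ])]
-1 -0.15 579 [array([-149. , -139.9, -130.9]), array([-17.7, -14. , -10.7]), array([166.3, 168.2, 169.5])]
-1 -0.13 628 [array([-129. , -120.1, -111.1]), array([-17.6, -14. , -10.6]), array([166. , 168.2, 169.6])]
-1 -0.11 685 [array([-109. ,  -99.9,  -91. ]), array([-17.6, -13.9, -10.5]), array([166. , 168.1, 169.5])]
-1 -0.09 549 [array([-89.3, -82.6, -75.8]), array([-17.6, -13.9, -10.6]), array([165.7, 168.1, 169.6])]
-1 -0.07 444 [array([-69.4, -65.5, -61. ]), array([-17.4, -13.8, -10.4]), array([166. , 174. , 176.9])]
slide [ 0.0009  0.0013 -0.0011] rot [-0.05  0.04  0.09] now [ 0.4677 -0.2052  0.2316] [-1.7995e+02  4.0000e-02 -1.1210e+01] t 9.4 F [-0.8  0.1 -2.5]
```

View pics/w5.png

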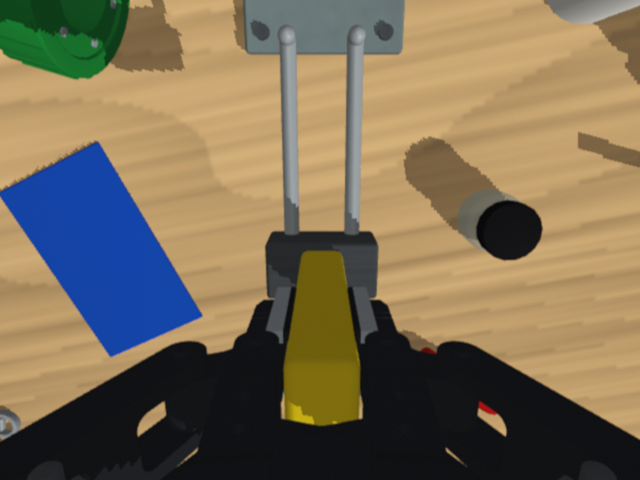

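The wrist view shows the tines at (287,35) and (356,35), parallel to the stand's axis and level. They sit 1.7 mm off to +y with their axis height at about 165.5 mm. I'll correct the offset and enter the bore.

jog_arm(slide=[[0,0.0016,0],[0,0.0016,0],[0.01,0.0016,0],[0.022,0.0016,0],[0.034,0.0016,0],[0.046,0.0016,0],[0.058,0.0016,0],[0.07,0.0016,0],[0.082,0.0016,0],[0.094,0.0016,0],[0.101,0.0016,0],[0.105,0.0016,0],[0.105,0.0016,0],[0.105,0.0016,0]], rotation=[[0,0,0],[0,0,0],[0,0,0],[0,0,0],[0,0,0],[0,0,0],[0,0,0],[0,0,0],[0,0,0],[0,0,0],[0,0,0],[0,0,0],[0,0,0],[0,0,0]], claw=[0,0,0,0,0,0,0,0,0,0,0,0,0,0])

```text
time: 10.8
tcp_pos: [0.5704, -0.2287, 0.232]
eef_rot: [-3.141, 0.0, -0.197]
wrist_force: [0.7, -0.0, -3.5]
gripper_width: 0.0194
grasp_force: 59.4
```

```bash
cat > c.py <<'E'
from h import *
p,d,m=grab('wrist'); w=world(d,m)
p=p.astype(int);z=w[...,2]
yaw=np.radians(-11.3);x=w[...,0]-.635;y=w[...,1]+.24
a=x*np.cos(yaw)+y*np.sin(yaw);c=-x*np.sin(yaw)+y*np.cos(yaw)
P=lambda q:[np.round(np.nanpercentile(v[q],[2,50,98])*1000,1) for v in(a,c,z)] if q.sum()>3 else ''
for s in(1,-1): print('tine',s,P((abs(a+.035)<.01)&(c*s>.007)&(c*s<.03)&(z>.14)&(z<.23)))
print('hook',P((abs(c)<.007)&(a>-.045)&(a<-.025)&(z>.19)&(z<.225)))
t=(z>.2)&(z<.29)&(p.max(-1)<90)&(abs(a)<.035)&(abs(c)<.05)
print('tyre',P(t),rect(w[t]) if t.sum()>9 else '')
E
python3 c.py; python3 g.py .5713 -.2273 .2327 -11.3
```

```text
tine 1 [array([-44.6, -37.2, -30.1]), array([11.1, 14.6, 18.5]), array([167. , 169.5, 171.1])]
tine -1 [array([-44.7, -37.3, -30. ]), array([-20.8, -16.9, -13.4]), array([166.9, 169.5, 171.1])]
hook [array([-37.9, -31.2, -25.8]), array([-4.5,  0.3,  4.9]), array([195.6, 207.8, 211.5])]
tyre [array([-19.5,   0.1,  17.8]), array([-46.6,   0.1,  46.9]), array([208.3, 228.1, 232.5])] (array([ 634.1, -239.8]), array([100.1,  39.9]), 79.0, 27098)
slide [ 0.0008 -0.0016 -0.0006] rot [-0.01  0.02 -0.02] now [ 0.5703 -0.2287  0.2321] [-1.7999e+02  2.0000e-02 -1.1320e+01] t 10.85 F [-0.2  0.3 -3.3]
```

No contact so far, and the offset is now −1.2 mm. I'll trim it and lift slowly.

jog_arm(slide=[[0,-0.0013,0],[0,-0.0013,-0.006],[0,-0.0013,-0.012],[0,-0.0013,-0.016],[0,-0.0013,-0.018],[0,-0.0013,-0.02],[0,-0.0013,-0.022],[0,-0.0013,-0.024],[0,-0.0013,-0.026],[0,-0.0013,-0.028],[0,-0.0013,-0.031],[0,-0.0013,-0.034],[0,-0.0013,-0.037],[0,-0.0013,-0.04],[0,-0.0013,-0.043],[0,-0.0013,-0.046],[0,-0.0013,-0.046],[0,-0.0013,-0.046]], rotation=[[0,0,0],[0,0,0],[0,0,0],[0,0,0],[0,0,0],[0,0,0],[0,0,0],[0,0,0],[0,0,0],[0,0,0],[0,0,0],[0,0,0],[0,0,0],[0,0,0],[0,0,0],[0,0,0],[0,0,0],[0,0,0]], claw=[0,0,0,0,0,0,0,0,0,0,0,0,0,0,0,0,0,0])

```text
time: 12.65
tcp_pos: [0.5708, -0.2275, 0.2781]
eef_rot: [-3.142, -0.0, -0.197]
wrist_force: [0.1, 0.3, -6.5]
gripper_width: 0.0192
grasp_force: 59.0
```

```bash
python3 c.py; python3 g.py .5713 -.2273 .2327 -11.3
```

```text
tine 1 [array([-44.7, -34.9, -25.7]), array([12.4, 16. , 19.9]), array([213. , 215.7, 217.1])]
tine -1 [array([-44.6, -35.1, -25.9]), array([-19.5, -15.5, -12. ]), array([213.1, 215.6, 217.1])]
hook [array([-38. , -32.1, -28. ]), array([-4.4,  0.4,  4.9]), array([195.7, 208.7, 211.5])]
tyre [array([-19.5,   0.1,  17.9]), array([-46.8,  -0. ,  47. ]), array([230.8, 250.5, 255.1])] (array([ 631.9, -239.5]), array([102.1,  49.1]), 82.6, 20644)
slide [ 0.0005 -0.0002  0.0451] rot [-0.01  0.01 -0.01] now [ 0.5708 -0.2274  0.2778] [-1.7999e+02  1.0000e-02 -1.1310e+01] t 12.7 F [-0.2 -0.2 -4.9]
```

The wheel has lifted 22.6 mm and sits level, clear of the hook end. I'll back straight out.

jog_arm(slide=[[-0.001,0,-0.003],[-0.004,0,-0.004],[-0.009,0,-0.004],[-0.016,0,-0.004],[-0.025,0,-0.004],[-0.035,0,-0.004],[-0.045,0,-0.004],[-0.055,0,-0.004],[-0.065,0,-0.004],[-0.075,0,-0.004],[-0.085,0,-0.004],[-0.095,0,-0.004],[-0.103,0,-0.004],[-0.109,0,-0.004],[-0.113,0,-0.004],[-0.115,0,-0.004],[-0.115,0,-0.004]], rotation=[[0,0,0],[0,0,0],[0,0,0],[0,0,0],[0,0,0],[0,0,0],[0,0,0],[0,0,0],[0,0,0],[0,0,0],[0,0,0],[0,0,0],[0,0,0],[0,0,0],[0,0,0],[0,0,0],[0,0,0]], claw=[0,0,0,0,0,0,0,0,0,0,0,0,0,0,0,0,0])

```text
time: 14.4
tcp_pos: [0.458, -0.2049, 0.282]
eef_rot: [-3.142, -0.0, -0.197]
wrist_force: [0.6, 0.3, -6.4]
gripper_width: 0.0191
grasp_force: 59.0
```

```bash
cat > t.py <<'E'
from h import *
p,d,m=grab('wrist'); s=telemetry.observe(); w=world(d,m); p=p.astype(int); z=w[...,2]
yaw=s['eef_rot'][2]; x=w[...,0]-s['tcp_pos'][0]; y=w[...,1]-s['tcp_pos'][1]; z=z-s['tcp_pos'][2]
a=x*np.cos(yaw)+y*np.sin(yaw);c=-x*np.sin(yaw)+y*np.cos(yaw)
P=lambda q:[np.round(np.nanpercentile(v[q],[2,50,98])*1000,1) for v in(a,c,z)] if q.sum()>3 else ''
for k in(1,-1): print('tine',k,P((abs(a-.03)<.01)&(c*k>.007)&(c*k<.03)&(z>-.09)&(z<-.03)))
t=(z>-.05)&(z<.01)&(p.max(-1)<90)&(a>.035)&(a<.11)&(abs(c)<.05); t2=t&(z>np.nanpercentile(z[t],98)-.006)
print('tyre',P(t),'top',P(t2), rect(np.stack([a,c],-1)[t2]))
print(s['gripper_width'],np.round(s['wrist_force'],1))
E
python3 t.py; python3 g.py .5214 .241 .30 10
```

```text
tine 1 [array([20.4, 30.2, 39.3]), array([12.7, 16.2, 20.2]), array([-65.1, -62.4, -60.7])]
tine -1 [array([20.4, 29.9, 39.4]), array([-19.2, -15.2, -11.7]), array([-64.9, -62.4, -60.7])]
tyre [array([45.6, 65. , 82.9]), array([-46.5,   0.3,  47.1]), array([-47. , -27.6, -22.9])] top [array([45.6, 65. , 83. ]), array([-21.2,   0.7,  22.4]), array([-28.4, -25.5, -22.6])] (array([64.3,  0.5]), array([39.8, 52.7]), 0.1, 10940)
0.019370760550876578 [ 1.  -0.7 -5.8]
slide [-0.0254 -0.4497 -0.018 ] rot [-0.000e+00 -2.000e-02 -2.131e+01] now [ 0.4582 -0.205   0.282 ] [-1.7999e+02 -2.0000e-02 -1.1310e+01] t 14.45 F [ 1.  -0.7 -5.8]
```

The wheel is carried at 64.5 mm ahead of the fork's origin, centred and level. Now over to the jack.

jog_arm(slide=[[0,-0.005,-0.003],[-0.001,-0.015,-0.007],[-0.002,-0.03,-0.011],[-0.003,-0.05,-0.015],[-0.004,-0.075,-0.018],[-0.006,-0.102,-0.018],[-0.008,-0.13,-0.018],[-0.01,-0.16,-0.018],[-0.012,-0.19,-0.018],[-0.013,-0.22,-0.018],[-0.015,-0.25,-0.018],[-0.017,-0.28,-0.018],[-0.018,-0.31,-0.018],[-0.019,-0.34,-0.018],[-0.021,-0.37,-0.018],[-0.022,-0.397,-0.018],[-0.023,-0.418,-0.018],[-0.024,-0.434,-0.018],[-0.0245,-0.445,-0.018],[-0.0247,-0.4493,-0.018]], rotation=[[0,0,0],[0,0,-0.5],[0,0,-1.3],[0,0,-2.3],[0,0,-3.5],[0,0,-4.8],[0,0,-6.1],[0,0,-7.5],[0,0,-8.9],[0,0,-10.3],[0,0,-11.7],[0,0,-13.1],[0,0,-14.5],[0,0,-16],[0,0,-17.4],[0,0,-18.7],[0,0,-19.8],[0,0,-20.6],[0,0,-21.1],[0,0,-21.3]], claw=[0,0,0,0,0,0,0,0,0,0,0,0,0,0,0,0,0,0,0,0])

```text
time: 16.45
tcp_pos: [0.5217, 0.2418, 0.3]
eef_rot: [-3.141, 0.0, 0.176]
wrist_force: [0.1, -0.3, -6.3]
gripper_width: 0.0197
grasp_force: 59.2
```

jog_arm(slide=[[0,0,0],[0,0,0.005],[0,0,0.01],[0,0,0.02],[0,0,0.03],[0,0,0.04],[0,0,0.05],[0,0,0.056],[0,0,0.06],[0,0,0.06],[0,0,0.06]], rotation=[[0,0,0],[0,0,0],[0,0,0],[0,0,0],[0,0,0],[0,0,0],[0,0,0],[0,0,0],[0,0,0],[0,0,0],[0,0,0]], claw=[0,0,0,0,0,0,0,0,0,0,0])

```text
time: 17.55
tcp_pos: [0.5221, 0.2406, 0.2404]
eef_rot: [-3.141, -0.001, 0.174]
wrist_force: [1.7, -0.5, -6.3]
gripper_width: 0.0192
grasp_force: 59.1
```

```bash
python3 t.py; python3 g.py .5220 .2405 .219 10
```

```text
tine 1 [array([20.5, 30.3, 39.7]), array([12.8, 16.3, 20.3]), array([-65.3, -62.7, -60.9])]
tine -1 [array([20.3, 29.9, 39.7]), array([-19. , -15.1, -11.6]), array([-65.3, -62.8, -61.1])]
tyre [array([45.9, 65.6, 83.5]), array([-46.3,   0.7,  47.2]), array([-47.3, -27.9, -23.2])] top [array([45.9, 65.7, 83.6]), array([-21.1,   0.8,  22.5]), array([-28.8, -25.8, -22.9])] (array([64.6,  0.6]), array([39.9, 51.5]), 0.0, 11013)
0.019095020920595913 [-0.9 -1.  -5.4]
slide [-0.0003  0.0001  0.0217] rot [-0.02 -0.08 -0.  ] now [0.5222 0.2407 0.2407] [-1.7998e+02 -8.0000e-02  1.0000e+01] t 17.6 F [-0.9 -1.  -5.4]
```

jog_arm(slide=[[0,0,0.004],[0,0,0.009],[0,0,0.013],[0,0,0.016],[0,0,0.017],[0,0,0.018],[0,0,0.019],[0,0,0.02],[0,0,0.021],[0,0,0.022],[0,0,0.023],[0,0,0.024],[0,0,0.025],[0,0,0.026],[0,0,0.026],[0,0,0.026]], rotation=[[0,0,0],[0,0,0],[0,0,0],[0,0,0],[0,0,0],[0,0,0],[0,0,0],[0,0,0],[0,0,0],[0,0,0],[0,0,0],[0,0,0],[0,0,0],[0,0,0],[0,0,0],[0,0,0]], claw=[0,0,0,0,0,0,0,0,0,0,0,0,0,0,0,0])

```text
time: 19.2
tcp_pos: [0.5219, 0.2405, 0.214]
eef_rot: [-3.142, 0.0, 0.174]
wrist_force: [-0.4, -0.0, -2.6]
gripper_width: 0.0195
grasp_force: 59.5
```

```bash
python3 t.py; python3 g.py .5220 .2405 .219 10
```

```text
tine 1 [array([20.4, 29.6, 38.3]), array([12.8, 16.3, 20.3]), array([-65.3, -62.5, -61. ])]
tine -1 [array([20.4, 29.4, 38.3]), array([-19.1, -15.2, -11.7]), array([-65. , -62.5, -60.8])]
tyre [array([45.7, 65.4, 83.3]), array([-46.6,   0.4,  47.1]), array([-40.6, -20.9, -16.3])] top [array([45.7, 65.4, 83.4]), array([-21.3,   0.4,  22.2]), array([-21.8, -18.9, -16. ])] (array([64.4,  0.6]), array([40. , 51.7]), 0.3, 11912)
0.019337299884674048 [-0.2 -1.  -3.1]
slide [ 0.0001  0.     -0.0049] rot [-0.01 -0.01 -0.01] now [0.5219 0.2405 0.2141] [-1.7999e+02 -1.0000e-02  9.9900e+00] t 19.25 F [-0.2 -1.  -3.1]
```

The wheel is seated: the weight has come off the wrist and the tines hang 6.6 mm free. I'll lower to mid-bore and draw the fork out.

jog_arm(slide=[[0,0,0.004],[0,0,0.009],[0,0,0.013],[0,0,0.014],[0,0,0.014],[-0.006,0,0.014],[-0.016,0,0.014],[-0.028,0,0.014],[-0.04,0,0.014],[-0.052,0,0.014],[-0.064,0,0.014],[-0.076,0,0.014],[-0.09,0,0.014],[-0.105,0,0.014],[-0.118,0,0.014],[-0.126,0,0.014],[-0.13,0,0.014],[-0.13,0,0.014]], rotation=[[0,0,0],[0,0,0],[0,0,0],[0,0,0],[0,0,0],[0,0,0],[0,0,0],[0,0,0],[0,0,0],[0,0,0],[0,0,0],[0,0,0],[0,0,0],[0,0,0],[0,0,0],[0,0,0],[0,0,0],[0,0,0]], claw=[0,0,0,0,0,0,0,0,0,0,0,0,0,0,0,0,0,0])

```text
time: 21.05
tcp_pos: [0.3937, 0.218, 0.2002]
eef_rot: [-3.141, -0.001, 0.175]
wrist_force: [0.6, 0.2, -2.6]
gripper_width: 0.0191
grasp_force: 59.5
```

```bash
cat > j.py <<'E'
from h import *
yaw=np.radians(10)
for n in('scene','top'):
    p,d,m=grab(n); w=world(d,m); save(f'pics/j_{n}_{int(telemetry.observe()["time"]*100)}.png',p)
    x=w[...,0]-.5854;y=w[...,1]-.2522;z=w[...,2]
    a=x*np.cos(yaw)+y*np.sin(yaw);c=-x*np.sin(yaw)+y*np.cos(yaw)
    t=(p.astype(int).max(-1)<75)&(abs(a)<.035)&(abs(c)<.06)&(z>.17)&(z<.21)
    print(n,[np.round(np.nanpercentile(v[t],[2,50,98])*1000,1) for v in(a,c,z)],rect(w[t]))
E
python3 j.py; python3 g.py .4264 .0034 .0772 8.6
```

```text
scene [array([-17.9,   5.7,  20.9]), array([-49.2, -17. ,  36.2]), array([170.7, 187.2, 195.8])] (array([586.9, 249.3]), array([41.8, 98. ]), 10.3, 713)
top [array([-19.5,  -0.8,  19.2]), array([-48.4,  -2.9,  46.4]), array([171.6, 188.8, 198.7])] (array([585.2, 251.2]), array([ 41.2, 101.6]), 11.4, 569)
slide [-0.0056  0.2169  0.1229] rot [-0.01 -0.04  1.39] now [0.3943 0.218  0.2001] [-1.7999e+02 -4.0000e-02  9.9900e+00] t 21.15 F [-0.   0.3 -3.2]
```

The wheel sits centred on the jack within about 1 mm. Now the fork goes back to its mat.

jog_arm(slide=[[0,0.015,0],[-0.001,0.04,0],[-0.002,0.075,0],[-0.003,0.11,0],[-0.004,0.145,0],[-0.005,0.18,0],[-0.0056,0.205,0],[-0.0056,0.2169,0.01],[-0.0056,0.2169,0.03],[-0.0056,0.2169,0.055],[-0.0056,0.2169,0.08],[-0.0056,0.2169,0.1],[-0.0056,0.2169,0.112],[-0.0056,0.2169,0.116],[-0.0056,0.2169,0.118],[-0.0056,0.2169,0.118]], rotation=[[0,0,0],[0,0,0.5],[0,0,1],[0,0,1.4],[0,0,1.4],[0,0,1.4],[0,0,1.4],[0,0,1.4],[0,0,1.4],[0,0,1.4],[0,0,1.4],[0,0,1.4],[0,0,1.4],[0,0,1.4],[0,0,1.4],[0,0,1.4]], claw=[0,0,0,0,0,0,0,0,0,0,0,0,0,0,0,0])

```text
time: 22.75
tcp_pos: [0.4267, 0.0035, 0.0827]
eef_rot: [3.141, -0.001, 0.15]
wrist_force: [0.5, 0.1, -2.8]
gripper_width: 0.0193
grasp_force: 59.7
```

```bash
python3 g.py .4264 .0034 .0767 8.6; python3 - <<'E'
from h import *
p,d,m=grab('wrist'); w=world(d,m);z=w[...,2];p=p.astype(int)
blue=(p[...,2]>p[...,0]+60)&(p[...,2]>p[...,1]+30)
for n,u0,u1 in(('L',270,318),('R',325,380)):
    q=(np.hypot(w[...,0]-.49,w[...,1]-.014)<.045)&~blue&(z>.009)&(z<.035)&(p.min(-1)>60)
    u=np.arange(640)[None]; q&=(u>=u0)&(u<=u1)
    print(n,q.sum(),np.round(np.nanpercentile(z[q],[50,95]),4),rect(w[q]) if q.sum()>5 else '')
E
```

```text
slide [-0.0003  0.      0.006 ] rot [ 0.01 -0.09  0.01] now [0.4267 0.0035 0.0827] [ 1.7999e+02 -9.0000e-02  8.6100e+00] t 22.75 F [ 0.5  0.1 -2.8]
L 2820 [0.0205 0.0222] (array([487.6,  29.5]), array([86.7,  8. ]), 8.7, 2820)
R 2782 [0.0205 0.0223] (array([492.4,  -2. ]), array([86. ,  7.8]), 8.7, 2782)
```

jog_arm(slide=[[0,0,0.002],[0,0,0.004],[0,0,0.005],[0,0,0.0055],[0,0,0.006],[0,0,0.006],[0,0,0.006]], rotation=[[0,0,0],[0,0,0],[0,0,0],[0,0,0],[0,0,0],[0,0,0],[0,0,0]], claw=[0,0,0,0,0,0,0])

```text
time: 23.5
tcp_pos: [0.4261, 0.0034, 0.0767]
eef_rot: [3.142, -0.0, 0.15]
wrist_force: [-3.2, 0.6, 3.4]
gripper_width: 0.0193
grasp_force: 60.4
```

It's standing on the mat: the wrist force has changed sign to +3.4 N. Release and rise.

jog_arm(slide=[[0,0,0],[0,0,0],[0,0,0],[0,0,0],[0,0,0],[0,0,0],[0,0,-0.01],[0,0,-0.03],[0,0,-0.06],[0,0,-0.09],[0,0,-0.12],[-0.03,0,-0.15],[-0.06,0,-0.18],[-0.06,0,-0.2],[-0.06,0,-0.2],[-0.06,0,-0.2]], rotation=[[0,0,0],[0,0,0],[0,0,0],[0,0,0],[0,0,0],[0,0,0],[0,0,0],[0,0,0],[0,0,0],[0,0,0],[0,0,0],[0,0,0],[0,0,0],[0,0,0],[0,0,0],[0,0,0]], claw=[0.03,0.05,0.07,0.085,0.085,0.085,0.085,0.085,0.085,0.085,0.085,0.085,0.085,0.085,0.085,0.085])

```text
time: 25.1
tcp_pos: [0.3668, -0.0056, 0.2763]
eef_rot: [3.141, -0.001, 0.15]
wrist_force: [0.3, -0.2, -1.0]
gripper_width: 0.0851
grasp_force: 0.0
```

```bash
python3 j.py; ls pics
```

```text
scene [array([-16.9,   5.7,  20.9]), array([-48.7, -16.7,  35.8]), array([171.1, 187.2, 196.1])] (array([586.7, 249. ]), array([ 42.6, 100. ]), 10.6, 709)
top [array([-19.9,  -1.6,  18.4]), array([-47.2,  -3.9,  46.5]), array([171.3, 189.1, 198.2])] (array([585.1, 251.1]), array([ 41.8, 101.9]), 9.4, 578)
crop.png
j_scene_2110.png
j_scene_2515.png
j_top_2115.png
j_top_2520.png
scene.png
top.png
w1.png
w3.png
w5.png
```

View pics/j_scene_2515.png

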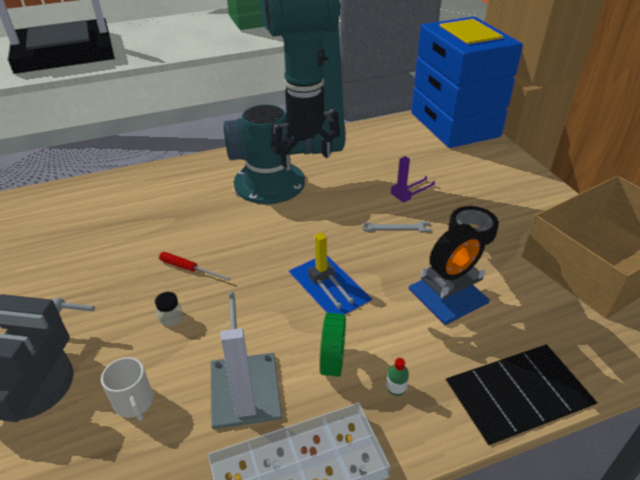

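The view shows the orange wheel upright on the jack's rollers at (458,255), the fork standing on its mat at (320,265), and everything else where it was. Handing in.

```bash
python3 -c "
from plant import arm;print(arm.hand_in())"
```

```text
the job is handed in; nothing more can be done
None
```

The orange wheel sits centred on the jack's roller saddle to within about 1–2 mm, the fork is back standing on its blue mat, nothing else on the bench was moved, and the job was handed in at about 25 s of the 72 s limit.

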